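Zero, record and hold the return-spring tester at its red limit

ROBOT

A 7-joint arm with a two-finger parallel gripper is mounted at the origin on a cart in front of the work surface, level with it; the furniture and walls round the work are solid. World frame = base frame: x ahead of the robot, y to its left, z up, the work surface at z = 0. Lengths are in m, angles in rad, forces in N, time in s.
With the tool pointing down it reaches from about 0.4 to 0.9 m from the base axis. Payload 5.5 kg.
Tool frame: the origin (TCP) lies at the very end of the fingers, on their centre line; the grasp point (between the pads) lies 19 mm behind it; z points along the fingers, y is the direction in which the jaws open and shut (so a half turn about z gives the same grasp; the last joint's range is limited). The gripper opens to 85 mm and grips with 20 to 120 N. Pads are 22 mm wide; open, the fingers measure 114 mm over their backs; the gripper's body (76 mm by 85 mm) begins 54 mm behind the grasp point. The pads swing forward as they close: fully open they stand 13 mm farther back than shut.
Start: joints at [1.44, 0.501, -0.427, 1.55, 0.221, 1.138, -0.21], TCP at [0.249, -0.6, 0.231] pointing down, gripper open.
Joint ranges: [-2.88, 2.88], [-0.31, 2.03], [-1.54, 1.56], [0.2, 2.42], [-1.41, 4.55], [0.19, 2.02], [-2.57, 2.57]. Speed limits (rad/s): [2.57, 2.57, 3.14, 3.14, 3.14, 3.14, 3.14].

INTERFACE

Orientations are given as a unit quaternion [w, x, y, z].
In Python, from bench import env gives the robot as it stands.
- The arm moves only by the shell command python3 -m crank 'ROWS' [FORCE]. ROWS is JSON, a list of rows, each a list of 3 entries, a list of its own where there are three numbers: the opening, from -1 (shut) to 1 (fully open), so that 0 is half open, then the shift along the tool's x, y, z in mm, then the turn, a rotation vector about the tool's x, y, z in units of 5 degrees (1.0 is 5 degrees). In form: [[jaw, [x, y, z], [wx, wy, wz]], ...]. A call has 1 to 10 rows; each row shifts and turns the commanded pose from where the row before left it, along the tool's axes as they then stand; what a row does not reach is not made up. A row lasts 1/12 s, in which the tool goes at most 41.7 mm and 7.16 degrees, less where a joint would pass 70% of its speed; a pose out of reach is approached as far as the arm can. A call with a gripper value outside its range is refused whole. The fingers move at their own pace and stop on an object; FORCE is the grip in N (left out, the last holds). Time passes only in rows, so rows that do not move let the fingers close. It gives the time, the measured TCP pose, the force and the opening at its end, in the units of the state.
- env.get_obs(): the state, without advancing time (a new reading comes with each control period).
- env.capture(name): name is "scene" or "top"; returns the picture (384x512x3 uint8, red, green, blue); there is no depth.
- env.get_calibration(name): a dict with "vertical_fov" (degrees; the focal length in pixels is half the picture's height over the tangent of half this angle, whatever the lens; pixels are square), "cx", "cy" (the principal point, pixels), "T" (4x4, takes a point from camera to world coordinates). Camera axes: x right, y up, looking along -z (the intrinsics and any distortion apply to the point x, -y, -z); pixel columns grow to the right and rows downward; lengths in m; the calibration is good to about 2 mm. A picture is of the moment at which its call begins. get_calibration takes no time and is no camera call.
- env.job_done(): hands the job in, once; it reports no verdict.
The state is a dict: "time": time; "qpos": joint angles; "qd": joint speeds; "joint_torque": joint torques, N m; "position": TCP position; "eef_rot": TCP orientation; "contact_force": force on the tool from outside, world axes, zero at the start; "wrist_torque": the same for the moment, N m; "finger_gap": opening from 0.0 (shut) to 1.0 (fully open).
Only numpy, scipy, OpenCV 4.12 (cv2) and the standard library are available. Lean on these libraries where they do the work, as an engineer would, in place of code of your own. Each camera call takes 0.05 s, during which the arm holds its last target. There are 200 camera calls.

TASK

Run a hold test on the return-spring tester: with its slide still at rest, press and release the green button (zero), then the yellow button (record), leaving the red button alone. Then pull the slide out toward you by its black grip post until the pointer lies over the red clip on the scale, without running more than about a centimetre past the clip, and keep it held there against the spring: the program finishes while still holding the slide at the clip. Leave the other things on the bench where they are.

Things in the scene. Friction and masses are not known exactly. Their poses are not given: they have to be found in the camera images.
- tester: base of the tester, fixed to the bench: aluminium plate 245 x 125 mm with guide rods, a blue spring tube at the back and a white scale strip along its left (+y) side. Origin at bench height under the grip post's rest position; its x axis points back along the slide, so the slide pulls out along -x of this frame (roughly toward the robot; the tester's yaw varies by up to 0.3). Nothing but the post stands higher than 50 mm, z axis up
- grip_post (a point): grip point on the black upright post on the grey slide: post 22 mm across, clear from 50 to 100 mm above the bench; this point is on its axis 78 mm above the bench and moves with the slide. Axes as the tester's; clear on all sides above 50 mm, easily pinched from above with the fingers before and behind it
- pointer (a point): tip line of the thin black pointer of the slide, over the scale strip, 64 mm to the left (+y of the tester) of the post's axis; it moves with the slide
- red_mark (a point): centre of the top of the red limit clip on the white scale strip, 40 to 72 mm out from the pointer's rest position (varies), not touched by the pointer. The clip is 10 mm long along the slide; axes as the tester's, so the pointer is over it when its x in this frame is within 5 mm of 0
- carriage (a joint): how far the slide is pulled out, m: 0 at rest, end stop at 0.085. A spring pulls it back: 4 N at rest, rising by 0.8 N per 10 mm (about 10 N at 72 mm); when let go it runs home
- control_box: grey control box 95 x 200 x 31 mm, fixed to the bench, origin under its centre; the button row runs along its y axis. Tester and box may swap sides. Nearby, not part of the job: a grey drawer cabinet 215 mm tall at the front left of the bench
- green_top (a point): centre of the top face of the round green push button (zero), 28 mm across, facing up, on the control box 49 mm above the bench; its black housing is 44 mm across and ends 6 mm below that face, so fully down is flush with it; the three buttons stand in a row 60 mm apart, in an order that changes
- green (a joint): travel of the green button: 0 is up, 0.006 m is fully down (spring, about 4 N when fully down); it counts as pressed beyond 0.004 m
- yellow_top (a point): centre of the top face of the round yellow push button (record), 28 mm across, facing up, on the control box 49 mm above the bench; its black housing is 44 mm across and ends 6 mm below that face, so fully down is flush with it; the three buttons stand in a row 60 mm apart, in an order that changes
- yellow (a joint): travel of the yellow button: 0 is up, 0.006 m is fully down (spring, about 4 N when fully down); it counts as pressed beyond 0.004 m
- red_top (a point): centre of the top face of the round red push button (cancel, leave alone), 28 mm across, facing up, on the control box 49 mm above the bench; its black housing is 44 mm across and ends 6 mm below that face, so fully down is flush with it; the three buttons stand in a row 60 mm apart, in an order that changes
- red (a joint): travel of the red button: 0 is up, 0.006 m is fully down (spring, about 4 N when fully down); it counts as pressed beyond 0.004 m
- swab_tub: white tub of cotton swabs, 60 mm across, 80 mm tall, left of the work; origin under its centre; to be left where it is
- loupe: black loupe, 35 mm across, 30 mm tall, at the front left; origin under its centre; to be left where it is
- lens: white spare microscope objective, 26 mm across, 46 mm tall, standing at the back between tester and box, before the microscope; origin under its centre; to be left where it is

How it is judged:
By the outcome, as a careful person would: the job done as asked, in the order asked, and still so for the second after the job is handed in, while the arm keeps its last pose, push and grip.
It also fails if it takes over 62 s, if anything falls off the work surface, if the arm or the gripper's body presses on something with over 40 N, if the wrist force passes 120 N, or if a joint passes its speed limit or range.

## Working session

There is one attempt and no reset: what is moved stays moved. The work goes in short steps, Python scripts to look and compute and a shell command to move; the robot and the scene stay as the last step left them, time stands still between calls to the robot, and variables do not carry over. Pictures are saved under pics/ and viewed, about 8 in all and at most 12, crops included, and the job is handed in when it is done.

```bash
ls; mkdir -p pics
python3 - <<'E'
from bench import env
import cv2,numpy as np
for n in("scene","top"):
    im=env.capture(n); cv2.imwrite(f"pics/{n}0.png",im[:,:,::-1])
    c=env.get_calibration(n); print(n,c)
o=env.get_obs();print(o)
a=[cv2.imread(f"pics/{n}0.png") for n in("scene","top")]
cv2.imwrite("pics/both.png",cv2.resize(np.vstack(a),(512,768))[:, :])
E
```

```text
pics
scene {'vertical_fov': 53.056563332411265, 'cx': 253.29654709229686, 'cy': 188.08177469319875, 'T': array([[-0.54165546,  0.58909253, -0.59964936,  0.04466456],
       [-0.84058177, -0.37480913,  0.39107596,  0.48844575],
       [ 0.00562587,  0.71588275,  0.69819785,  0.73631954],
       [ 0.        ,  0.        ,  0.        ,  1.        ]])}
top {'vertical_fov': 44.53122691017646, 'cx': 259.7132680189037, 'cy': 190.40868218382425, 'T': array([[ 0.02532739,  0.9892027 , -0.14434868,  0.46504147],
       [-0.99937734,  0.02860262,  0.02065948,  0.11648135],
       [ 0.02456517,  0.14373555,  0.9893112 ,  1.2683578 ],
       [ 0.        ,  0.        ,  0.        ,  1.        ]])}
{'time': 0.1, 'qpos': array([ 1.44020492,  0.50176307, -0.42680297,  1.55133626,  0.22079335,
        1.13829261, -0.21028183]), 'qd': array([-0.00020402, -0.00046741, -0.00299982, -0.00319975, -0.00035634,
       -0.00021543,  0.00013967]), 'joint_torque': array([-1.08434464e-02, -5.70808053e+01, -5.83881810e+00, -2.81745565e+01,
        1.03433235e-02,  5.74767226e-03, -4.57348540e-05]), 'position': array([ 0.24912658, -0.59969328,  0.23036086]), 'eef_rot': array([-8.63524131e-04,  9.80672544e-01,  1.95654279e-01, -1.36638576e-04]), 'contact_force': array([ 0.72623043, -0.1352172 ,  0.03978285]), 'wrist_torque': array([-0.0016486 ,  0.02371186,  0.00179931]), 'finger_gap': 0.9984528447942149}
```

View pics/top0.png

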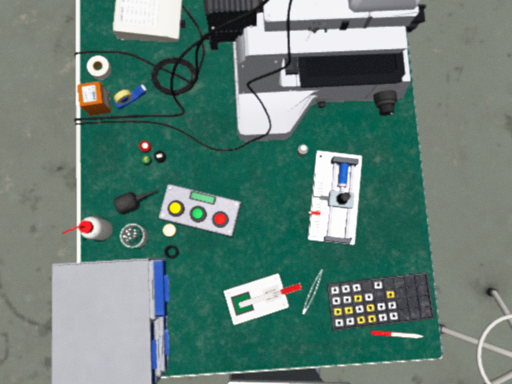

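View pics/scene0.png

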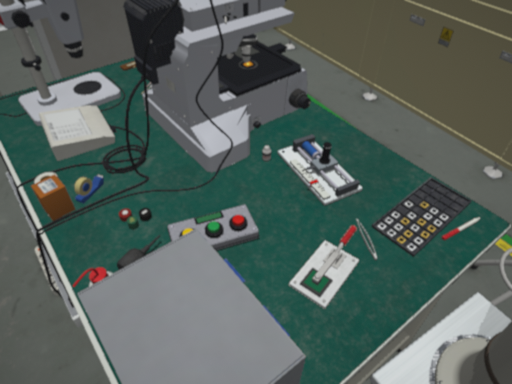

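The top view shows the buttons in a row: yellow about (176,208), green (198,214), red (220,219). The tester post is near (343,197) and the red clip near (315,213). Next I'll measure these and look at a crop of the tester.

```bash
cat > h.py <<'E'
import numpy as np,cv2
from bench import env
from scipy.spatial.transform import Rotation as R
def cam(n):
    c=env.get_calibration(n); return c['T'],192/np.tan(np.radians(c['vertical_fov']/2)),c['cx'],c['cy']
def ray(n,u,v):
    T,f,cx,cy=cam(n); d=T[:3,:3]@np.array([(u-cx)/f,-(v-cy)/f,-1]); return T[:3,3],d
def onz(n,u,v,z):
    o,d=ray(n,u,v); return o+d*(z-o[2])/d[2]
def two(a,b):
    (o1,d1),(o2,d2)=ray("top",*a),ray("scene",*b)
    s,t=np.linalg.lstsq(np.c_[d1,-d2],o2-o1,rcond=None)[0]; return (o1+s*d1+o2+t*d2)/2, np.linalg.norm(o1+s*d1-o2-t*d2)
def blob(im,lo,hi,box):
    x0,y0,x1,y1=box; h=cv2.cvtColor(im,cv2.COLOR_RGB2HSV)[y0:y1,x0:x1]
    m=cv2.inRange(h,lo,hi)
    if lo[0]==0: m|=cv2.inRange(h,(172,lo[1],lo[2]),(179,255,255))
    n,l,s,c=cv2.connectedComponentsWithStats(m); i=1+np.argmax(s[1:,4]); return c[i]+[x0,y0],s[i]
def tool():
    o=env.get_obs(); q=o['eef_rot']; return o['position'],R.from_quat(np.r_[q[1:],q[0]])
def togo(p):
    x,r=tool(); return np.round(r.inv().apply(np.array(p)-x)*1000,1)
E
python3 - <<'E'
from h import *
np.set_printoptions(precision=4,suppress=True)
t=env.capture("top")
s=env.capture("scene")
for n,lo,hi,b in[("y",(22,120,100),(35,255,255),(165,198,188,220)),("g",(60,150,60),(90,255,255),(190,206,207,222)),("r",(0,150,80),(8,255,255),(211,210,230,228))]:
    c,st=blob(t,lo,hi,b); print(n,c,st,onz("top",*c,.049))
for n,lo,hi,b in[("g",(60,150,60),(90,255,255),(203,220,224,240)),("r",(0,150,80),(8,255,255),(228,212,250,232))]:
    c,st=blob(s,lo,hi,b); print(n,c,st,onz("scene",*c,.049))
c1,s1=blob(t,(0,120,80),(8,255,255),(300,203,330,222)); c2,s2=blob(s,(0,120,80),(8,255,255),(300,165,330,195))
print("clip",c1,s1,c2,s2,two(c1,c2))
a=cv2.resize(t[145:250,300:370],None,fx=5,fy=5,interpolation=cv2.INTER_CUBIC)
b=cv2.resize(s[130:210,270:370],None,fx=4,fy=4,interpolation=cv2.INTER_CUBIC)
o=np.zeros((525,750,3),np.uint8);o[:525,:350]=a;o[:320,350:750]=b
cv2.imwrite("pics/crop.png",o[:,:,::-1])
E
```

```text
y [174.8273 207.5818] [  4   4  12  12 110] [0.5914 0.3108 0.049 ]
g [197.0753 213.0753] [ 2  2 11 11 93] [0.5787 0.2524 0.049 ]
r [219.6569 218.6667] [  3   3  12  12 102] [0.5657 0.1933 0.049 ]
g [213.3077 226.7473] [ 5  2 12 10 91] [0.5768 0.2512 0.049 ]
r [237.6842 219.6842] [ 4  3 13 10 95] [0.565  0.1924 0.049 ]
clip [315.5    212.7083] [11  8  9  4 24] [313.3333 181.5   ] [10 15  8  4 18] (array([ 0.5903, -0.0603,  0.0249]), np.float64(0.0008898894522813282))
```

View pics/crop.png

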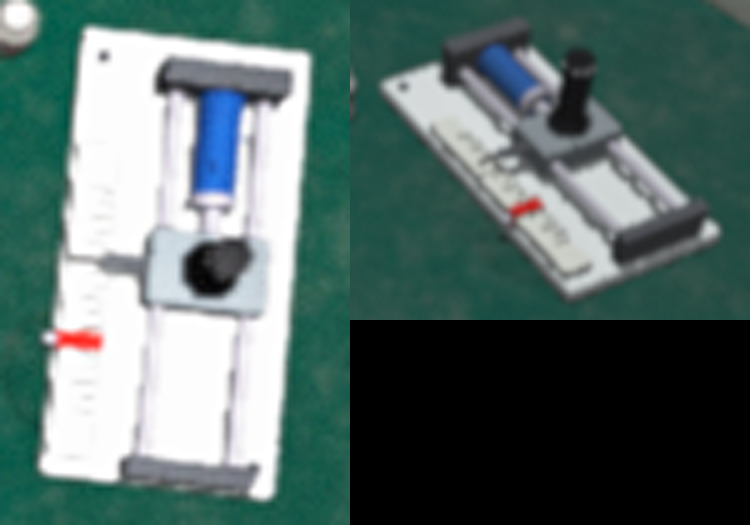

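The crop shows the pointer tip at about top px (314.5,196.7) and the clip at (315.5,212.7). The post top is at about (347,195), with its foot near (341,200). The plate corners are also clear.

Run:
```python
from h import *
np.set_printoptions(precision=4,suppress=True)
cr=lambda x,y:(300+x/5-.4,145+y/5-.4)
sc=lambda x,y:(270+(x-350)/4-.4,130+y/4-.4)
c=[onz("top",*cr(*p),.010) for p in[(85,30),(42,470),(270,497),(312,50)]]
print(c); 
for a,b in((1,0),(2,3)):
    d=c[a-0]*0+c[b]-c[a]; print("edge",np.linalg.norm(d),np.arctan2(d[1],d[0]))
d=c[0]-c[3]; print("back",np.linalg.norm(d),np.arctan2(d[1],d[0])-np.pi/2)
d=c[1]-c[2]; print("front",np.linalg.norm(d),np.arctan2(d[1],d[0])-np.pi/2)
print("post top",onz("top",*cr(233,251),.1),onz("scene",*sc(581,56),.1),two(cr(233,251),sc(581,56)))
# centre of black silhouette
print("post mid",onz("top",*cr(219,264),.075))
print("pointer",onz("top",*cr(75,259),.025),onz("top",*cr(135,264),.025))
x=onz("top",315.5,212.7,.025);print("clip",x)
p,r=tool();print(p,r.as_matrix())
```

```text
[array([ 0.764 , -0.0637,  0.01  ]), array([ 0.522 , -0.0425,  0.01  ]), array([ 0.5108, -0.1652,  0.01  ]), array([ 0.7566, -0.1893,  0.01  ])]
edge 0.24292143277292488 -0.08744839139180322
edge 0.24697411742492434 -0.09797825104916062
back 0.1258765858788277 -0.05872071816855584
front 0.12322482027518428 -0.09088397815723859
post top [ 0.6306 -0.1267  0.1   ] [ 0.6283 -0.1292  0.1   ] (array([ 0.6295, -0.1279,  0.1   ]), np.float64(0.0033763375231082044))
post mid [ 0.6272 -0.1246  0.075 ]
pointer [ 0.6345 -0.0571  0.025 ] [ 0.6327 -0.0894  0.025 ]
clip [ 0.5907 -0.0599  0.025 ]
[ 0.2492 -0.5999  0.2307] [[ 0.9234  0.3837 -0.0004]
 [ 0.3837 -0.9234  0.0011]
 [ 0.     -0.0012 -1.    ]]
```

Green is at (0.578,0.252), yellow at (0.591,0.311), the post at (0.629,-0.127) and the yaw is about -0.09. The pull to the clip is about 43 mm. I'll first turn the tool to align with the tester and shut the jaws.

```bash
python3 -m crank '[[-1,[0,0,0],[0,0,-1.24]],[-1,[0,0,0],[0,0,-1.24]],[-1,[0,0,0],[0,0,-1.24]],[-1,[0,0,0],[0,0,-1.24]],[-1,[0,0,0],[0,0,-1.24]],[-1,[0,0,0],[0,0,-1.24]],[-1,[0,0,0],[0,0,-1.24]],[-1,[0,0,0],[0,0,-1.24]],[-1,[0,0,0],[0,0,-1.24]],[-1,[0,0,0],[0,0,-1.24]]]' 40; python3 -c "
from h import *
print(tool()[1].as_matrix().round(3),env.get_obs()['qpos'].round(2),togo([.578,.252,.1]))"
```

```text
time: 1.03
position: [0.2493, -0.6001, 0.231]
eef_rot: [-0.0, 0.738, 0.675, 0.0]
contact_force: [-0.2, 0.6, 0.4]
finger_gap: -0.002
[[ 0.089  0.996 -0.   ]
 [ 0.996 -0.089  0.   ]
 [ 0.    -0.    -1.   ]] [ 1.59  0.55 -0.66  1.54  0.35  1.17  0.78] [878.  251.2 131.3]
```

```bash
python3 -m crank '[[-1,[29,8.4,0],[0,0,0]],[-1,[29,8.4,0],[0,0,0]],[-1,[29,8.4,0],[0,0,0]],[-1,[29,8.4,0],[0,0,0]],[-1,[29,8.4,0],[0,0,0]],[-1,[29,8.4,0],[0,0,0]],[-1,[29,8.4,0],[0,0,0]],[-1,[29,8.4,0],[0,0,0]],[-1,[29,8.4,0],[0,0,0]],[-1,[29,8.4,0],[0,0,0]]]' && python3 -m crank '[[-1,[29,8.4,0],[0,0,0]],[-1,[29,8.4,0],[0,0,0]],[-1,[29,8.4,0],[0,0,0]],[-1,[29,8.4,0],[0,0,0]],[-1,[29,8.4,0],[0,0,0]],[-1,[29,8.4,0],[0,0,0]],[-1,[29,8.4,0],[0,0,0]],[-1,[29,8.4,0],[0,0,0]],[-1,[29,8.4,0],[0,0,0]],[-1,[29,8.4,0],[0,0,0]]]' && python3 -m crank '[[-1,[29,8.4,0],[0,0,0]],[-1,[29,8.4,0],[0,0,0]],[-1,[29,8.4,0],[0,0,0]],[-1,[29,8.4,0],[0,0,0]],[-1,[29,8.4,0],[0,0,0]],[-1,[29,8.4,10],[0,0,0]],[-1,[29,8.4,20],[0,0,0]],[-1,[29,8.4,20],[0,0,0]],[-1,[29,8.4,20],[0,0,0]],[-1,[29,8.4,20],[0,0,0]]]'
python3 - <<'E'
from h import *
o=env.get_obs()
print(tool()[1].as_matrix().round(3),o['qpos'].round(2),o['contact_force'],togo([.578,.252,.06]))
cv2.imwrite("pics/t1.png",np.vstack([cv2.resize(env.capture("top")[160:260,110:310],(600,300)),cv2.resize(env.capture("scene")[130:280,120:420],(600,300))])[:,:,::-1])
E
```

```text
time: 1.87
position: [0.3607, -0.3181, 0.2313]
eef_rot: [0.0, 0.74, 0.673, -0.0]
contact_force: [0.1, 0.5, -0.2]
finger_gap: -0.001
time: 2.7
position: [0.4718, -0.0375, 0.2314]
eef_rot: [0.0, 0.74, 0.673, -0.0]
contact_force: [0.8, -0.6, -0.1]
finger_gap: -0.001
time: 3.53
position: [0.5831, 0.2431, 0.1399]
eef_rot: [0.0, 0.74, 0.673, -0.0]
contact_force: [0.7, 0.1, 0.3]
finger_gap: 0.0
[[ 0.095  0.995 -0.   ]
 [ 0.995 -0.095 -0.001]
 [-0.001 -0.    -1.   ]] [ 0.14  0.68 -0.83  1.67  0.56  1.05 -0.96] [0.67070121 0.12616704 0.33182865] [ 8.4 -5.9 79.9]
```

View pics/t1.png

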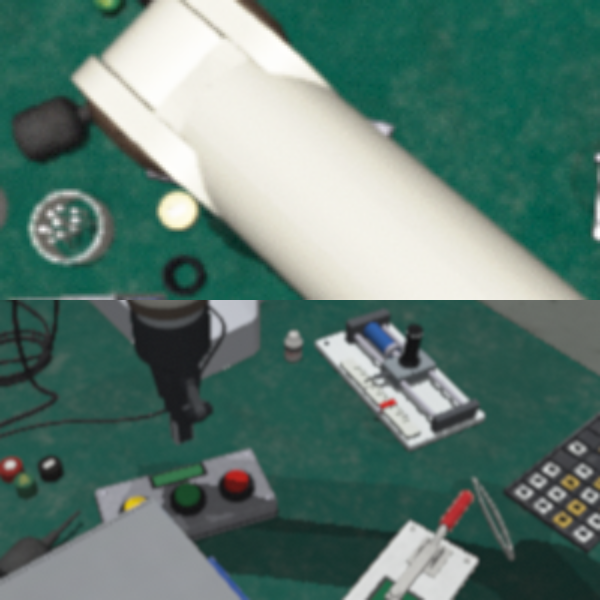

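The scene picture shows the closed fingertips above the box, with green clear below them. I'll shift across and go down to just above green.

```bash
python3 -m crank '[[-1,[8,-6,10],[0,0,0]],[-1,[0,0,20],[0,0,0]],[-1,[0,0,20],[0,0,0]],[-1,[0,0,20],[0,0,0]],[-1,[0,0,12],[0,0,0]],[-1,[0,0,4],[0,0,0]],[-1,[0,0,0],[0,0,0]],[-1,[0,0,0],[0,0,0]]]'
python3 - <<'E'
from h import *
print(togo([.578,.252,.0435]))
cv2.imwrite("pics/t2.png",cv2.resize(env.capture("scene")[170:270,140:300],(800,500),interpolation=2)[:,:,::-1])
E
```

```text
time: 4.3
position: [0.578, 0.2506, 0.0562]
eef_rot: [0.0, 0.74, 0.673, 0.001]
contact_force: [-0.2, 0.6, 0.1]
finger_gap: -0.0
[ 1.4 -0.1 12.7]
```

View pics/t2.png

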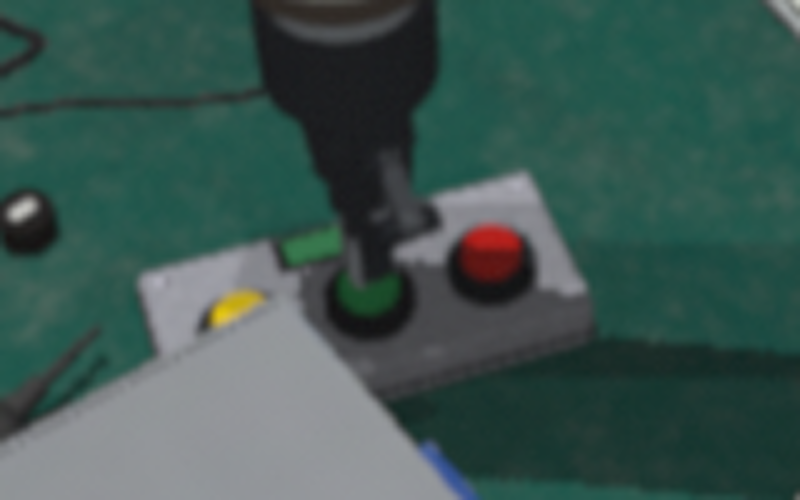

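The tip is just above the green cap, centred on it at crop (368,280). I'll press with 12.5 mm of travel and hold it there to read the force.

```bash
python3 -m crank '[[-1,[1,0,4],[0,0,0]],[-1,[0,0,4],[0,0,0]],[-1,[0,0,3],[0,0,0]],[-1,[0,0,1.5],[0,0,0]],[-1,[0,0,0],[0,0,0]],[-1,[0,0,0],[0,0,0]],[-1,[0,0,0],[0,0,0]],[-1,[0,0,0],[0,0,0]]]'
```

```text
time: 5.02
position: [0.5792, 0.2523, 0.0467]
eef_rot: [0.001, 0.74, 0.673, 0.001]
contact_force: [-5.2, -4.5, 24.9]
finger_gap: -0.0
```

Force is 25 N at a tip height of 46.7 mm, which is more than the button spring gives. I'll look before doing anything else.

Run:
```python
from h import *
o=env.get_obs(); print(o['contact_force'],o['wrist_torque'],o['position'],o['qpos'].round(3))
F=o['contact_force'];print("cab edge",onz("top",165,262,.215),onz("top",150,262,.215))
cv2.imwrite("pics/t3.png",np.hstack([cv2.resize(env.capture("scene")[195:255,170:250],(480,360),interpolation=2),cv2.resize(env.capture("top")[150:300,70:203],(320,360))])[:,:,::-1])
```

```text
[-5.18910483 -4.48594471 24.86697169] [-1.03763067  1.20568393 -0.03540219] [0.57915971 0.25231753 0.04674446] [ 0.071  0.791 -0.746  1.714  0.664  0.903 -1.05 ]
cab edge [0.45282811 0.29976269 0.215     ] [0.45199845 0.33273056 0.215     ]
```

View pics/t3.png

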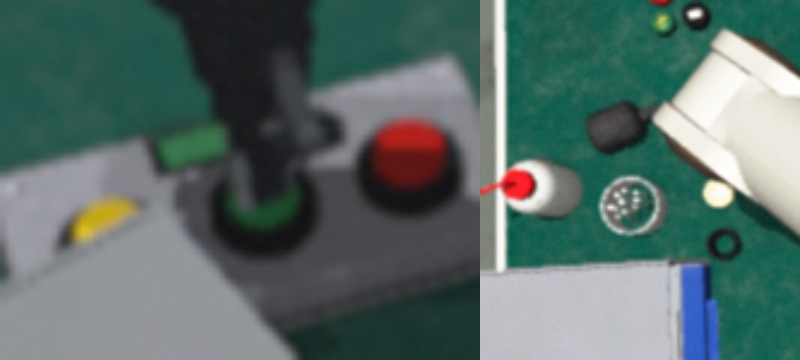

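The moment matches a contact on the tool axis at the tip, so the cap looks bottomed. I'll check that by watching the force fall as I lift in small steps.

```bash
for i in 1 ; do python3 -m crank '[[-1,[0,0,-2],[0,0,0]],[-1,[0,0,0],[0,0,0]]]'; python3 -m crank '[[-1,[0,0,-1.5],[0,0,0]],[-1,[0,0,0],[0,0,0]]]';python3 -m crank '[[-1,[0,0,-1.5],[0,0,0]],[-1,[0,0,0],[0,0,0]]]';python3 -m crank '[[-1,[0,0,-1.5],[0,0,0]],[-1,[0,0,0],[0,0,0]]]';python3 -m crank '[[-1,[0,0,-1.5],[0,0,0]],[-1,[0,0,0],[0,0,0]]]'; done | grep -E "posi|force"
```

```text
position: [0.5791, 0.2523, 0.047]
contact_force: [-0.9, -1.4, 13.0]
position: [0.579, 0.2522, 0.0477]
contact_force: [1.8, 0.2, 3.3]
position: [0.5785, 0.2521, 0.0485]
contact_force: [2.7, 0.8, 3.9]
position: [0.5778, 0.2517, 0.0495]
contact_force: [1.8, 1.0, 2.2]
position: [0.5773, 0.2514, 0.0507]
contact_force: [0.9, 0.1, 1.8]
```

The force dropped to about 3.5 N and then declined over about 6 mm. So green was fully down at a reading of 47 mm and has now risen (the tip reads about 4 mm high). Next I'll lift and move over yellow.

```bash
python3 -m crank '[[-1,[0,0,-10],[0,0,0]],[-1,[0,0,-10],[0,0,0]],[-1,[15,2,0],[0,0,0]],[-1,[15,2,0],[0,0,0]],[-1,[15,2,0],[0,0,0]],[-1,[15,2,0],[0,0,0]],[-1,[0,0,0],[0,0,0]],[-1,[0,0,0],[0,0,0]]]';python3 - <<'E'
from h import *
print(togo([.591,.311,.06]))
cv2.imwrite("pics/t4.png",cv2.resize(env.capture("scene")[170:270,140:300],(800,500),interpolation=2)[:,:,::-1])
E
```

```text
time: 6.62
position: [0.5904, 0.3114, 0.0712]
eef_rot: [-0.0, 0.739, 0.673, -0.0]
contact_force: [0.1, -0.0, 0.4]
finger_gap: 0.001
[-0.3  0.6 11.2]
```

View pics/t4.png

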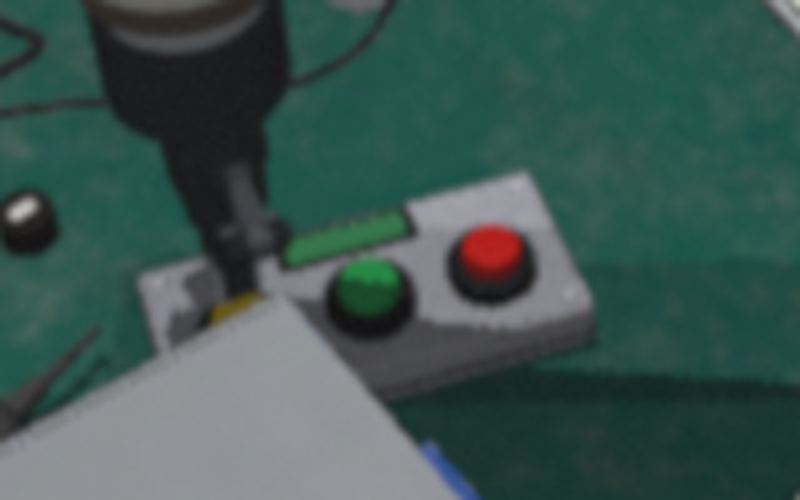

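Green is back up and the tip stands over yellow at crop (240,290). I'll press it.

```bash
(python3 -m crank '[[-1,[0,1,8],[0,0,0]],[-1,[0,0,7],[0,0,0]],[-1,[0,0,4],[0,0,0]],[-1,[0,0,4],[0,0,0]],[-1,[0,0,2.5],[0,0,0]],[-1,[0,0,0],[0,0,0]],[-1,[0,0,0],[0,0,0]],[-1,[0,0,0],[0,0,0]],[-1,[0,0,0],[0,0,0]]]'; python3 -m crank '[[-1,[0,0,-2],[0,0,0]],[-1,[0,0,0],[0,0,0]]]'; python3 -m crank '[[-1,[0,0,-1.5],[0,0,0]],[-1,[0,0,0],[0,0,0]]]';python3 -m crank '[[-1,[0,0,-1.5],[0,0,0]],[-1,[0,0,0],[0,0,0]]]')| grep -E "posi|force"; python3 -c "
from h import *
print(togo([.628,-.127,.16]))"
```

```text
position: [0.5923, 0.3086, 0.0469]
contact_force: [-4.0, -8.0, 15.8]
position: [0.5925, 0.3093, 0.0479]
contact_force: [-0.7, -2.2, 2.9]
position: [0.5926, 0.3097, 0.0489]
contact_force: [0.1, -1.0, 3.5]
position: [0.5925, 0.3103, 0.0504]
contact_force: [0.7, -1.0, 2.7]
[-432.    76.9 -109.6]
```

Yellow gave the same signature: bottomed at a 47 mm reading with 16 N, then the spring tail. Next: lift, open the jaws and go above the post.

```bash
python3 -m crank '[[-1,[0,0,-20],[0,0,0]],[-1,[0,0,-30],[0,0,0]],[-1,[0,0,-30],[0,0,0]],[-1,[0,0,-30],[0,0,0]],[1,[-27,4.8,0],[0,0,0]],[1,[-27,4.8,0],[0,0,0]],[1,[-27,4.8,0],[0,0,0]],[1,[-27,4.8,0],[0,0,0]],[1,[-27,4.8,0],[0,0,0]],[1,[-27,4.8,0],[0,0,0]]]' 40 && python3 -m crank '[[1,[-27,4.8,0],[0,0,0]],[1,[-27,4.8,0],[0,0,0]],[1,[-27,4.8,0],[0,0,0]],[1,[-27,4.8,0],[0,0,0]],[1,[-27,4.8,0],[0,0,0]],[1,[-27,4.8,0],[0,0,0]],[1,[-27,4.8,0],[0,0,0]],[1,[-27,4.8,0],[0,0,0]],[1,[-27,4.8,0],[0,0,0]],[1,[-27,4.8,0],[0,0,0]]]';python3 - <<'E'
from h import *
o=env.get_obs();print(togo([.628,-.127,.066]),tool()[1].as_matrix().round(3),o['qpos'].round(2))
a=cv2.resize(env.capture("scene")[90:210,270:390],(400,400),interpolation=2)
b=cv2.resize(env.capture("top")[140:250,150:370],(400,200))
im=np.zeros((400,800,3),np.uint8);im[:,:400]=a;im[:200,400:]=b
cv2.imwrite("pics/t5.png",im[:,:,::-1])
E
```

```text
time: 8.75
position: [0.6051, 0.146, 0.1599]
eef_rot: [-0.001, 0.739, 0.673, 0.0]
contact_force: [0.5, 0.8, -0.0]
finger_gap: 0.842
time: 9.58
position: [0.6277, -0.1273, 0.1598]
eef_rot: [-0.001, 0.74, 0.673, 0.0]
contact_force: [0.8, -0.3, -0.3]
finger_gap: 1.001
[ 0.2  0.3 93.8] [[ 0.094  0.996 -0.   ]
 [ 0.996 -0.094  0.001]
 [ 0.001 -0.    -1.   ]] [ 0.72  0.67 -0.82  1.63  0.53  1.08 -0.34]
```

View pics/t5.png

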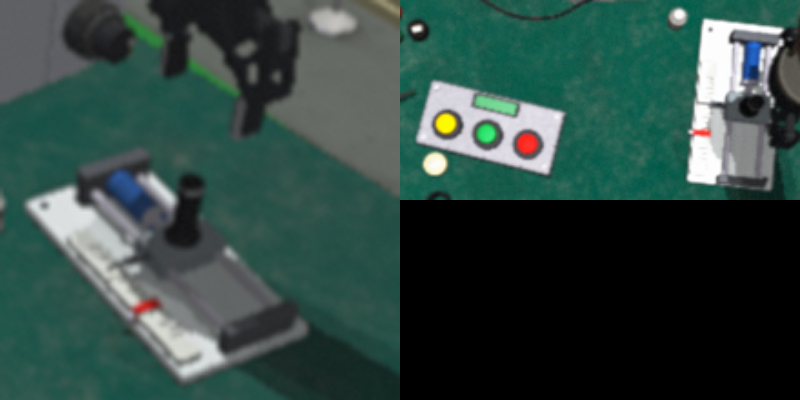

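All three buttons are up and the fingers straddle the post before and behind. Descending and closing.

```bash
python3 -m crank '[[1,[0,0,20],[0,0,0]],[1,[0,0,20],[0,0,0]],[1,[0,0,20],[0,0,0]],[1,[0,0,15],[0,0,0]],[1,[0,0,12],[0,0,0]],[1,[0,0,7],[0,0,0]],[1,[0,0,0],[0,0,0]],[1,[0,0,0],[0,0,0]]]' && python3 -m crank '[[-1,[0,0,0],[0,0,0]],[-1,[0,0,0],[0,0,0]],[-1,[0,0,0],[0,0,0]],[-1,[0,0,0],[0,0,0]],[-1,[0,0,0],[0,0,0]],[-1,[0,0,0],[0,0,0]],[-1,[0,0,0],[0,0,0]],[-1,[0,0,0],[0,0,0]],[-1,[0,0,0],[0,0,0]],[-1,[0,0,0],[0,0,0]]]' 60;python3 - <<'E'
from h import *
print(tool()[0])
a=cv2.resize(env.capture("scene")[120:220,270:370],(400,400),interpolation=2)
b=cv2.resize(env.capture("top")[145:245,290:390],(400,400),interpolation=2)
cv2.imwrite("pics/t6.png",np.hstack([a,b])[:,:,::-1])
E
```

```text
time: 10.35
position: [0.6281, -0.1265, 0.0665]
eef_rot: [-0.0, 0.74, 0.673, 0.0]
contact_force: [0.5, -0.4, -0.2]
finger_gap: 1.001
time: 11.18
position: [0.6285, -0.1272, 0.067]
eef_rot: [0.001, 0.74, 0.673, 0.0]
contact_force: [0.5, 0.0, 4.9]
finger_gap: 0.236
[ 0.62851433 -0.12717863  0.0669751 ]
```

View pics/t6.png

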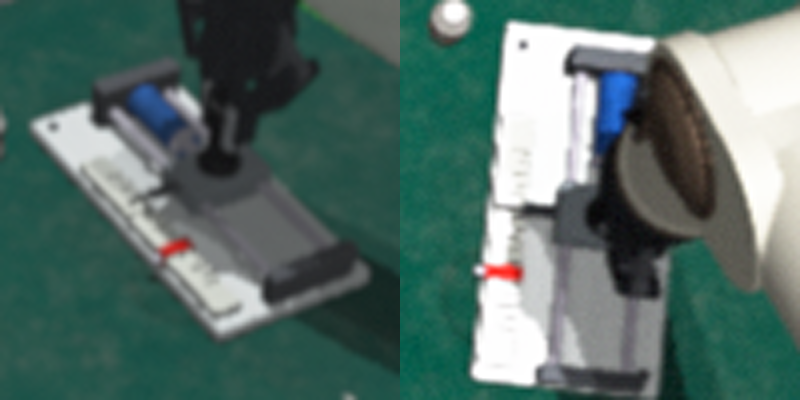

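The post is gripped (gap 0.236, about 20 mm) and the pointer is still at rest. In the top crop the pointer is at row 210 and the clip at row 271. I'll pull out 38 mm first and then check.

```bash
python3 -m crank '[[-1,[0,-4,0],[0,0,0]],[-1,[0,-5,0],[0,0,0]],[-1,[0,-5,0],[0,0,0]],[-1,[0,-5,0],[0,0,0]],[-1,[0,-5,0],[0,0,0]],[-1,[0,-5,0],[0,0,0]],[-1,[0,-5,0],[0,0,0]],[-1,[0,-4,0],[0,0,0]],[-1,[0,0,0],[0,0,0]],[-1,[0,0,0],[0,0,0]]]' 80;python3 - <<'E'
from h import *
print((tool()[0]-[.6285,-.1272,.067])[:2])
b=cv2.resize(env.capture("top")[180:230,305:345],(640,800)[:1]+(600,),interpolation=2)
cv2.imwrite("pics/t7.png",b[:,:,::-1])
E
```

```text
time: 12.12
position: [0.5917, -0.1238, 0.067]
eef_rot: [0.002, 0.74, 0.673, 0.001]
contact_force: [5.9, -2.9, 1.4]
finger_gap: 0.235
[-0.03681299  0.00337075]
```

View pics/t7.png

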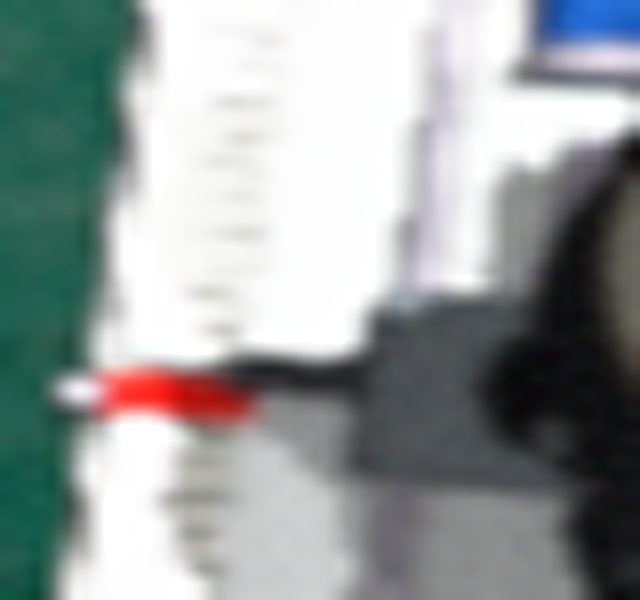

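The pointer line runs at about row 364 over the strip and the clip centre is at row 392. That leaves about 6.4 mm, matching the arm reading (43.3 − 37). Pulling 6 mm more.

```bash
python3 -m crank '[[-1,[0,-2,0],[0,0,0]],[-1,[0,-2,0],[0,0,0]],[-1,[0,-2,0],[0,0,0]],[-1,[0,0,0],[0,0,0]],[-1,[0,0,0],[0,0,0]],[-1,[0,0,0],[0,0,0]],[-1,[0,0,0],[0,0,0]],[-1,[0,0,0],[0,0,0]]]';python3 - <<'E'
from h import *
print((tool()[0]-[.6285,-.1272,.067])[:2])
a=cv2.resize(env.capture("scene")[160:200,290:330],(400,600),interpolation=2)
b=cv2.resize(env.capture("top")[190:230,305:332],(400,600),interpolation=2)
cv2.imwrite("pics/t8.png",np.hstack([a,b])[:,:,::-1])
E
```

```text
time: 12.83
position: [0.5861, -0.1233, 0.067]
eef_rot: [0.002, 0.74, 0.673, 0.002]
contact_force: [6.7, -1.2, 1.3]
finger_gap: 0.235
[-0.04235373  0.00385526]
```

View pics/t8.png

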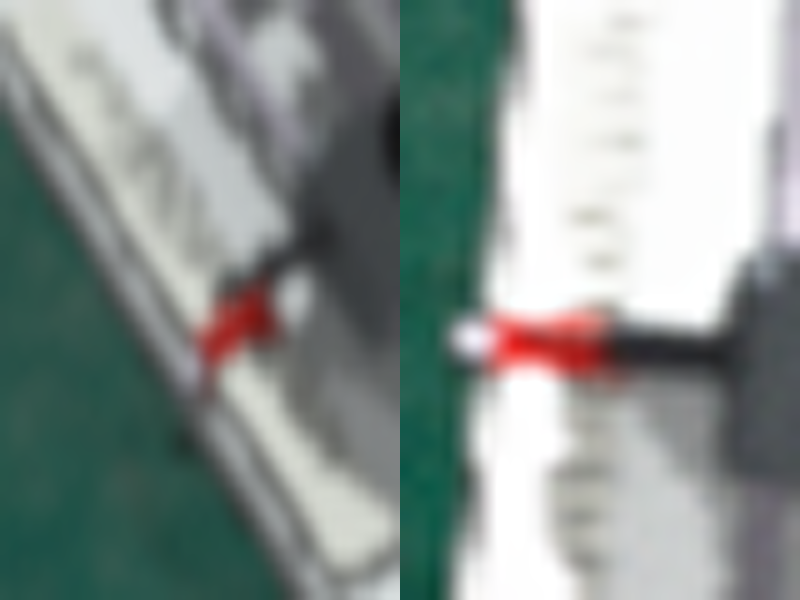

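In the top view the pointer runs into the middle of the clip (row about 343 against 345). I'll check with the scene view by intersecting the pointer's ray with the plane of its line there, and also look for settling.

```bash
python3 - <<'E'
from h import *
np.set_printoptions(precision=4,suppress=True)
S=lambda x,y:(290+x/10-.5,160+y/15-.5)
T=lambda x,y:(305+(x-400)*27/400-.5,190+y/15-.5)
def hit(l1,l2,t):
    o,d1=ray("scene",*l1);_,d2=ray("scene",*l2);n=np.cross(d1,d2);p,d=ray("top",*t);return p+d*(n@(o-p))/(n@d)
P=hit(S(320,238),S(262,268),T(665,350)); C,e=two(T(553,346),S(238,332))
ex=np.array([np.cos(-.092),np.sin(-.092)])
print("pointer",P,"clip",C,e,"x rel",(P-C)[:2]@ex)
for z in(.02,.025,.03): print(z,(onz("top",*T(665,350),z)-onz("top",*T(553,346),.022))[:2]@ex, (onz("scene",*S(290,253),z)-onz("scene",*S(238,332),.022))[:2]@ex)
o=env.get_obs();print(o['time'],o['position'])
E
python3 -m crank '[[-1,[0,0,0],[0,0,0]],[-1,[0,0,0],[0,0,0]],[-1,[0,0,0],[0,0,0]],[-1,[0,0,0],[0,0,0]],[-1,[0,0,0],[0,0,0]],[-1,[0,0,0],[0,0,0]],[-1,[0,0,0],[0,0,0]],[-1,[0,0,0],[0,0,0]],[-1,[0,0,0],[0,0,0]],[-1,[0,0,0],[0,0,0]]]'
```

```text
pointer [ 0.5897 -0.0766  0.036 ] clip [ 0.5901 -0.0589  0.0254] 0.0023758322924740454 x rel 0.0012166254346442692
0.02 0.0019422148098235546 0.012794426001126093
0.025 0.0013666270763398184 0.008548209125508308
0.03 0.0007910393428560772 0.004301992249890512
12.9333 [ 0.5861 -0.1233  0.067 ]
time: 13.77
position: [0.5862, -0.1234, 0.067]
eef_rot: [0.002, 0.74, 0.673, 0.002]
contact_force: [6.4, -1.6, 1.5]
finger_gap: 0.237
```

Both views put the pointer about 1 mm short of the clip centre and the hold is steady. I'll add 1 mm and hand in.

```bash
python3 -m crank '[[-1,[0,-1,0],[0,0,0]],[-1,[0,0,0],[0,0,0]],[-1,[0,0,0],[0,0,0]],[-1,[0,0,0],[0,0,0]],[-1,[0,0,0],[0,0,0]],[-1,[0,0,0],[0,0,0]]]' && python3 -c "
from bench import env
print(env.job_done())"
```

```text
time: 14.27
position: [0.5852, -0.1233, 0.067]
eef_rot: [0.002, 0.74, 0.673, 0.002]
contact_force: [6.1, -1.4, 1.4]
finger_gap: 0.229
the job is handed in; nothing more can be done
None
```

The hold test is done and handed in at 14.3 s, with the gripper still holding the slide at the red clip. The slide is pulled out about 43 mm.

- **Buttons:** I pressed and released green, then yellow, with the slide at rest. Each bottomed out (25 N on green, 16 N on yellow). As I lifted, the force fell off along the button's spring travel, and a later picture showed all three buttons up. Red was never touched.
- **Position at the clip:** before the last pull, a two-view check put the pointer about 1 mm short of the clip centre. I then pulled 1 mm more, so it should sit within about 2 mm of centre. I took no picture after that final millimetre.
- **Hold:** the hold was steady for about a second before that last pull. The spring force read about 6 N, and the gap stayed at about 20 mm on the post.
- **Disagreement in the readings:** the fingertip height read about 4 mm higher than the button heights you gave, so I judged the presses by force instead. The two camera rays to the clip missed each other by 2.4 mm, so its position is only good to that level. Using the scene view alone with assumed pointer heights of 20–30 mm would have put the pointer 4–13 mm short. The two-view check puts it at 36 mm high, and that agrees with the top view and the arm's travel.
- **Other things on the bench:** I touched nothing else on purpose and saw no sign of it in the pictures, but I took no final picture of the whole bench.

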